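# Switch off the battery charger's socket on the bench power strip

### The arm

A 6-joint arm with a two-finger parallel gripper is mounted at the origin on the work surface. World frame = base frame: x ahead of the robot, y to its left, z up, the work surface at z = 0. Lengths are in m, angles in rad, forces in N, time in s.
With the tool pointing down it reaches from about 0.35 to 0.725 m from the base axis. Payload 4.3 kg.
Tool frame: the origin (TCP) lies midway between the tips of the shut fingers; the grasp point (between the pads) lies 19 mm behind it; z points along the fingers, y is the direction in which the jaws open and shut (so a half turn about z gives the same grasp; the last joint's range is limited). The gripper opens to 85 mm and grips with 20 to 120 N. Pads are 22 mm wide; open, the fingers measure 114 mm over their backs; the gripper's body (76 mm by 85 mm) begins 54 mm behind the grasp point. The pads swing forward as they close: fully open they stand 13 mm farther back than shut.
Start: joints at [1.197, 0.377, 0.081, 1.274, 0, 1.46], TCP at [0.15, 0.555, 0.231] pointing down, gripper open.
Joint ranges: [-2.72, 2.72], [-0.84, 1.66], [-1.02, 1.22], [-1.77, 2.12], [-1.37, 1.28], [-3.14, 3.14]. Speed limits (rad/s): [2.57, 2.57, 3.14, 3.14, 3.14, 3.14].

### API

Orientations are given as a unit quaternion [w, x, y, z].
In Python, from workcell import robot, optics, hand_in gives the robot as it stands.
- The arm moves only by the tool jog_arm, never from a script. Its argument "deltas" is text: rows parted by semicolons, each of 7 numbers parted by spaces: the shift along the tool's x, y, z as a fraction of full scale, then the turn, a rotation vector about the tool's x, y, z as a fraction of full scale, then the opening, from -1 (shut) to 1 (fully open). In form: tx ty tz ax ay az claw; .... A call has 1 to 10 rows; each row is the pose to reach, as a shift and turn from the pose measured when the call began, along the tool's axes at that moment; what a row does not reach only later rows make up. Full scale, the value 1, is 40 cm for a shift and 90 degrees for a turn. A row lasts 1/10 s, in which the tool goes at most 50 mm and 8.59 degrees, less where a joint would pass 70% of its speed; a pose out of reach is approached as far as the arm can. A call with a number of a shift or a turn outside -1 to 1 is refused whole. A call with a gripper value outside its range is refused whole. The fingers move at their own pace and stop on an object; the grip force is fixed at half the most. Time passes only in rows, so rows that repeat a pose let the fingers close. It gives the time, the measured TCP pose, the force and the opening at its end, in the units of the state.
- robot.get_obs(): the state, without advancing time (a new reading comes with each control period).
- optics.capture(name): name is "scene" or "top" or "wrist"; returns (picture, depth): 480x640x3 uint8, red, green, blue; 480x640 float32, m along the optical axis (not along the pixel's ray), 0 where there is no reading.
- optics.calibration(name): a dict with "camera_matrix" (3x3 intrinsics, pixels), "distortion" ([k1, k2, p1, p2, k3] as OpenCV has them; the pictures are not rectified), "R" (3x3) and "t" (3): a world point X has camera coordinates R X + t; the wrist camera has in their place "hand_eye" (4x4, takes a point from camera to tool coordinates, whose origin is the TCP and whose axes are the flange's). Camera axes: x right, y down, z forward; pixel columns grow to the right and rows downward; lengths in m; the calibration is good to about 2 mm. A picture is of the moment at which its call begins: read the wrist's pose just before it. calibration takes no time and is no camera call.
- hand_in(): hands the job in, once; it reports no verdict.
The state is a dict: "time_s": time; "joints": joint angles; "qd": joint speeds; "joint_torque": joint torques, N m; "tcp_pos": TCP position; "orientation": TCP orientation; "wrist_force": force on the tool from outside, world axes, zero at the start; "ft_torque": the same for the moment, N m; "finger_gap": finger opening in m.
Only numpy, scipy, OpenCV 4.12 (cv2) and the standard library are available. Lean on these libraries where they do the work, as an engineer would, in place of code of your own. Each camera call takes 0.05 s, during which the arm holds its last target.

### The job

The cells in the plug-in battery charger are full, so switch off its socket on the bench power strip: with your fingertips gently press the raised outer end of the rocker switch in front of that socket until it is all the way down, then withdraw. Leave the other four switches on, pull nothing out of the strip and leave everything else on the bench where it is.

Things in the scene. Friction and masses are not known exactly. Their poses are not given: they have to be found in the camera images.
- strip: power strip screwed to the bench: aluminium, 116 mm (its x) by 470 mm (its y), 45 mm high. Origin: centre of its underside; its -x long side faces the robot. 82 mm apart along it: five round sockets facing up, 24 mm to the +x side of its centre line, and in front of each, 32 mm to the -x side, that socket's own black rocker switch. Both are numbered 1 to 5 from its +y end
- charger: plug-in battery charger, grey, the only thing with four battery cells side by side in its open top. Body 78 x 64 mm, 39 mm high above the strip's face, overhanging away from the switches. Origin: foot of its plug, 15 mm below the strip's face under the middle of its socket, so 67 mm from its own switch's press point and over 100 mm from the others'. Loosely plugged in, would lift out
- switch1_press (a point): where to press rocker 1 off: on top of its raised outer half (away from its socket, at the strip's -x side), 4 mm in from the outer end; moves with it. A rocker is 30 mm long (strip's x), 20 mm wide, a shallow V on top, pivoted at its middle (all five alike)
- switch1 (a joint): rocker 1: 0 = on, 0.36 rad = fully off (stop). On: outer end 8 mm above the strip's face. Off: outer half level, 3 mm above the face, inner half sloping up. Takes about 3 N at the outer end and stays where it is left; pressed at its middle it does not turn fully (all five alike)
- switch2_press (a point): where to press rocker 2 off: on top of its raised outer half (away from its socket, at the strip's -x side), 4 mm in from the outer end; moves with it
- switch2 (a joint): rocker 2: 0 = on, 0.36 rad = fully off (stop)
- switch3_press (a point): where to press rocker 3 off: on top of its raised outer half (away from its socket, at the strip's -x side), 4 mm in from the outer end; moves with it
- switch3 (a joint): rocker 3: 0 = on, 0.36 rad = fully off (stop)
- switch4_press (a point): where to press rocker 4 off: on top of its raised outer half (away from its socket, at the strip's -x side), 4 mm in from the outer end; moves with it
- switch4 (a joint): rocker 4: 0 = on, 0.36 rad = fully off (stop)
- switch5_press (a point): where to press rocker 5 off: on top of its raised outer half (away from its socket, at the strip's -x side), 4 mm in from the outer end; moves with it
- switch5 (a joint): rocker 5: 0 = on, 0.36 rad = fully off (stop)
- timer: white plug-in dial timer, 74 x 60 mm, 42 mm above the strip's face, round toothed dial on top; loosely plugged into one of the other sockets; origin like the charger's; to be left alone
- adapter: white plug-in adapter block, 36 x 50 mm, 40 mm above the face; loosely plugged into one of the other sockets; origin like the charger's; to be left alone
- smartplug: white round plug-through switch, 50 mm across, 36 mm above the face; loosely plugged into one of the other sockets; origin like the charger's; to be left alone
- blank: white socket blanking cap, 45 mm across, with a 13 mm high pull tab; loosely plugged into one of the other sockets; origin like the charger's; to be left alone
- tape: tape measure lying on the bench, 66 x 66 x 38 mm; origin: on its underside at the bench; to be left alone
- offcut: wood offcut, 52 x 150 x 26 mm; origin: on its underside at the bench; to be left alone
- hammer: hammer, 290 mm long, lying along its x; origin on its underside; to be left alone
- nailtin: open steel tin of nails, 74 mm across, 85 mm high, nails standing out to about 95 mm; origin: on its underside at the bench; to be left alone
Not all that is in view belongs to the job. What is shaped like the charger but brown, green or pink is not meant.

How it is judged:
By the outcome, as a careful person would: the job done as asked, in the order asked, and still so for the second after the job is handed in, with the robot touching nothing.
It also fails if it takes over 30 s, if anything falls off the work surface, if the arm or the gripper's body presses on something with over 40 N, if the wrist force passes 120 N, or if a joint passes its speed limit or range.

## Working session

There is one attempt and no reset: what is moved stays moved. The work goes in short steps, Python scripts to look and compute and a tool call to move; the robot and the scene stay as the last step left them, time stands still between calls to the robot, and variables do not carry over. Pictures are saved under pics/ and viewed, and the job is handed in when it is done.

Besides the shell and the picture viewer there is one more tool, called after "Request:" as name(argument=value, ...) on one line, values as JSON. jog_arm: Moves the arm, as the interface text tells. Shift numbers are shares of 40 cm and turn numbers shares of 90 degrees, none past 1 either way. Its arguments: {"type":"object","properties":{"deltas":{"type":"string"}},"required":["deltas"]}

```bash
mkdir -p pics; ls; python3 - <<'E'
from workcell import robot, optics
import cv2,numpy as np
o=robot.get_obs()
print({k:np.round(v,4) for k,v in o.items()})
for n in("scene","top"):
    p,d=optics.capture(n); cv2.imwrite(f"pics/{n}0.png",p[:,:,::-1]); np.savez(f"{n}0.npz",p=p,d=d)
    print(n,optics.calibration(n))
E
```

```text
pics
{'time_s': np.float64(0.0), 'joints': array([1.1967, 0.3781, 0.0796, 1.2744, 0.    , 1.4605]), 'qd': array([-0.0008, -0.0004, -0.0006,  0.0002,  0.0012, -0.004 ]), 'joint_torque': array([ 2.00000e-04, -4.63600e+01,  2.69879e+01,  2.06000e-02,
        1.00000e-04,  0.00000e+00]), 'tcp_pos': array([0.1497, 0.5545, 0.2304]), 'orientation': array([-3.000e-04,  1.315e-01,  9.913e-01, -1.000e-03]), 'wrist_force': array([0.4676, 0.2801, 0.7211]), 'ft_torque': array([-0.0174,  0.0215, -0.0217]), 'finger_gap': np.float64(0.0853)}
scene {'camera_matrix': array([[609.25843602,   0.        , 322.56208536],
       [  0.        , 609.25843602, 237.64022705],
       [  0.        ,   0.        ,   1.        ]]), 'distortion': array([-0.07197038,  0.        ,  0.        ,  0.        ,  0.        ]), 'R': array([[ 0.6621643 ,  0.74931569, -0.00802745],
       [ 0.64535361, -0.57567301, -0.50211483],
       [-0.3808637 ,  0.32730197, -0.8647637 ]]), 't': array([-0.45566654, -0.34464633,  1.45938993])}
top {'camera_matrix': array([[458.18561818,   0.        , 322.865064  ],
       [  0.        , 458.18561818, 243.83702162],
       [  0.        ,   0.        ,   1.        ]]), 'distortion': array([-0.10059768,  0.        ,  0.        ,  0.        ,  0.        ]), 'R': array([[-0.0148076 , -0.9998882 ,  0.00207923],
       [-0.98673415,  0.01427651, -0.1617155 ],
       [ 0.16166773, -0.00444627, -0.98683523]]), 't': array([0.07424391, 0.59515909, 0.98432236])}
```

View pics/scene0.png

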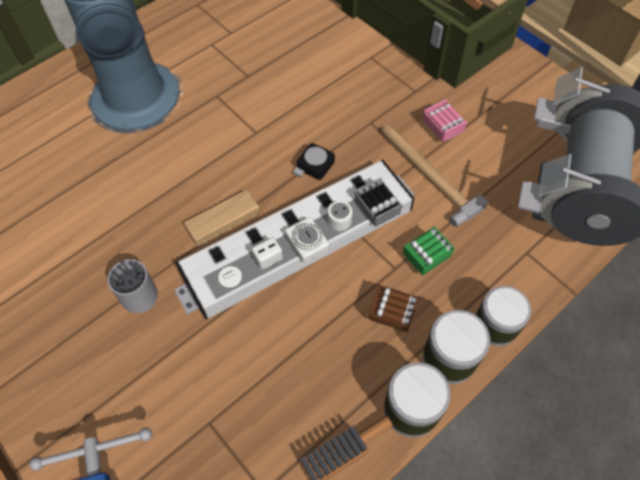

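View pics/top0.png

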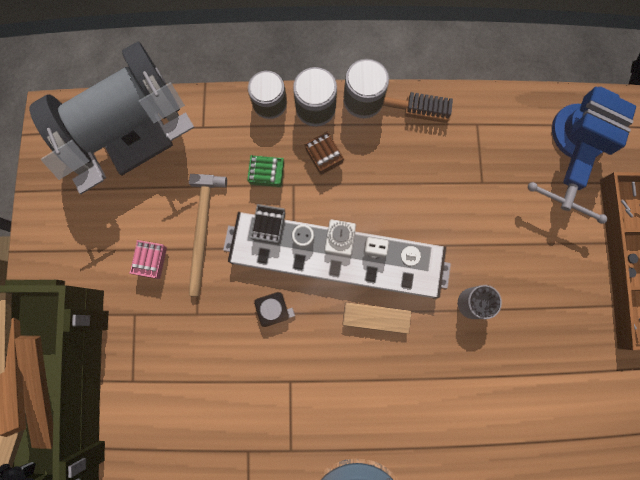

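The charger (dark grey, four cells) is at the left, +y end of the strip, at top (267,225). That is socket 1, and its rocker is at about (263,256). I'll measure the strip and rockers next.

```bash
cat > h.py <<'E'
import numpy as np,cv2
from workcell import optics
def ray(cal,uv,z,R=None,t=None):
    K=cal["camera_matrix"];D=cal["distortion"]
    R=cal["R"] if R is None else R; t=cal["t"] if t is None else t
    n=cv2.undistortPoints(np.array(uv,float).reshape(-1,1,2),K,D)[:,0]
    d=np.c_[n,np.ones(len(n))]@R; c=-R.T@t
    return c+d*((z-c[2])/d[:,2])[:,None]
E
python3 - <<'E'
from h import *
for n,box in(("top",(225,205,450,300)),("scene",(170,155,420,320))):
    f=np.load(n+"0.npz");p,d=f["p"],f["d"];cal=optics.calibration(n)
    x0,y0,x1,y1=box;c=p[y0:y1,x0:x1]
    cv2.imwrite(f"pics/{n}_crop.png",cv2.resize(c[:,:,::-1],None,fx=3,fy=3,interpolation=cv2.INTER_CUBIC))
    m=(c.max(2)<45).astype(np.uint8)
    k,l,s,ce=cv2.connectedComponentsWithStats(m)
    for i in range(1,k):
        if s[i,4]>25:
            uv=ce[i]+[x0,y0]; print(n,s[i],uv.round(1),ray(cal,[uv],0.05)[0].round(4),"depth",d[int(uv[1]),int(uv[0])])
E
```

```text
scene [127   0  37  24 386] [315.2 166.7] [0.4841 0.1602 0.05  ] depth 1.3015708
scene [183  23  11   9  65] [358. 182.] [0.5727 0.2006 0.05  ] depth 1.2678939
scene [191  30  31  23 376] [375.8 195.7] [0.6221 0.2043 0.05  ] depth 1.2083641
scene [149  39  12  13  84] [324.7 199.9] [0.5602 0.1194 0.05  ] depth 1.2427611
scene [114  57  13  12  91] [290.  217.5] [0.5456 0.0394 0.05  ] depth 1.2219212
scene [78 75 13 13 98] [254.1 235.9] [ 0.5312 -0.041   0.05  ] depth 1.2018194
scene [41 93 12 13 93] [216.6 254.1] [ 0.5147 -0.1209  0.05  ] depth 1.183209
scene [  8 111  27  49  71] [191.2 290.6] [ 0.5458 -0.2035  0.05  ] depth 1.1445864
```

```bash
python3 -c "
import cv2
a=cv2.imread('pics/top_crop.png');b=cv2.imread('pics/scene_crop.png');print(a.shape,b.shape)"
```

```text
(285, 675, 3) (495, 750, 3)
```

View pics/top_crop.png

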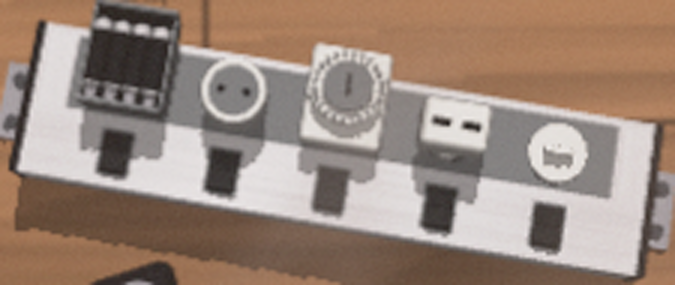

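View pics/scene_crop.png

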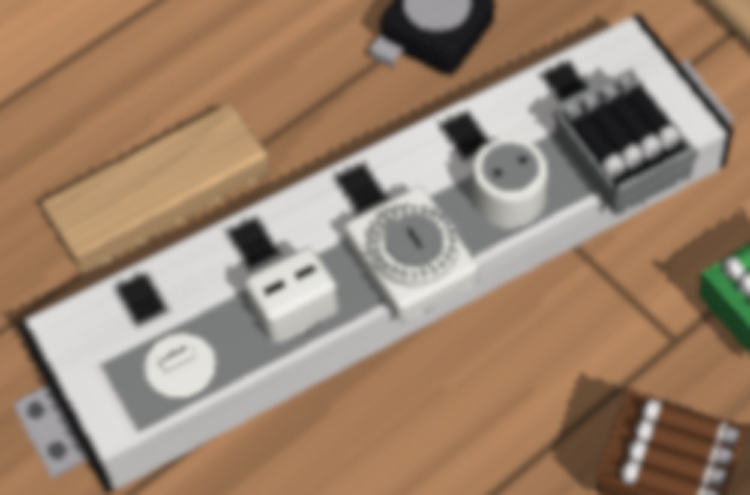

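```bash
python3 - <<'E'
from h import *
f=np.load("top0.npz");p,d=f["p"],f["d"];cal=optics.calibration("top")
x0,y0,x1,y1=225,205,450,300
hsv=cv2.cvtColor(p,cv2.COLOR_RGB2HSV)
for T in(90,):
    m=(p.max(2)<T).astype(np.uint8); m=m[y0:y1,x0:x1]
    k,l,s,ce=cv2.connectedComponentsWithStats(m)
    for i in range(1,k):
        if 60<s[i,4]<260: 
            uv=ce[i]+[x0,y0]; print(T,s[i],uv.round(1),ray(cal,[uv],0.05)[0].round(4))
print(optics.calibration("wrist"))
# world->tool and strip
A=np.array([.5602,.1194]);B=np.array([.5147,-.1209]);y=(A-B)/np.linalg.norm(A-B);x=np.array([y[1],-y[0]])
# strip face corners via top picture white mask w/ sat
w=((hsv[...,1]<40)&(hsv[...,2]>110)).astype(np.uint8);w2=np.zeros_like(w);w2[y0:y1,x0:x1]=w[y0:y1,x0:x1]
c=max(cv2.findContours(cv2.morphologyEx(w2,cv2.MORPH_CLOSE,np.ones((9,9))),0,2)[0],key=cv2.contourArea)
r=cv2.boxPoints(cv2.minAreaRect(c));print(r,ray(cal,r,.045).round(4))
E
```

```text
90 [ 32   1  28   9 119] [270.1 210. ] [0.6758 0.1847 0.05  ]
90 [  2   7  13  52 125] [232.9 237.8] [0.6127 0.2689 0.05  ]
90 [ 27  14  33  26 113] [272.5 237.4] [0.6123 0.1789 0.05  ]
90 [ 33  43  12  16 142] [263.1 255.2] [0.5721 0.2001 0.05  ]
90 [208  42  13  52 111] [440.9 274. ] [ 0.5236 -0.1982  0.05  ]
90 [ 69  49  11  16 136] [298.8 261.5] [0.5567 0.1199 0.05  ]
90 [141  62  11  15 135] [370.9 273.8] [ 0.5267 -0.0405  0.05  ]
90 [177  68  11  15 133] [406.9 280.2] [ 0.5111 -0.1207  0.05  ]
90 [ 31  87  28   8 118] [272.5 296.5] [0.4794 0.1789 0.05  ]
{'camera_matrix': array([[408.01819775,   0.        , 315.33717682],
       [  0.        , 408.01819775, 238.23599219],
       [  0.        ,   0.        ,   1.        ]]), 'distortion': array([-0.04953588,  0.        ,  0.        ,  0.        ,  0.        ]), 'hand_eye': array([[ 3.87624775e-04, -9.50078543e-01, -3.12010596e-01,
         8.11014516e-02],
       [ 9.99999872e-01,  4.69375381e-04, -1.86912730e-04,
         1.92677968e-04],
       [ 3.24031867e-04, -3.12010484e-01,  9.50078604e-01,
        -1.44152522e-01],
       [ 0.00000000e+00,  0.00000000e+00,  0.00000000e+00,
         1.00000000e+00]])}
[[221.3557  260.651  ]
 [232.13756 199.55368]
 [455.13422 238.90604]
 [444.35236 300.00336]] [[ 0.5616  0.2953  0.045 ]
 [ 0.7033  0.2734  0.045 ]
 [ 0.6038 -0.237   0.045 ]
 [ 0.4655 -0.2044  0.045 ]]
```

Request:
jog_arm(deltas="-0.06 -0.03 0 0 0 0 -1; -0.15 -0.08 0 0 0 -0.01 -1; -0.25 -0.14 0.02 0 0 -0.03 -1; -0.35 -0.2 0.04 0 0 -0.04 -1; -0.45 -0.26 0.06 0 0 -0.049 -1; -0.54 -0.28 0.07 0 0 -0.049 -1; -0.6 -0.3 0.075 0 0 -0.049 -1; -0.6 -0.3 0.075 0 0 -0.049 -1; -0.6 -0.3 0.075 0 0 -0.049 -1")

```text
time_s: 1.0
tcp_pos: [0.3499, 0.3757, 0.2002]
orientation: [-0.001, 0.094, 0.996, -0.001]
wrist_force: [-0.8, 0.2, 1.0]
finger_gap: -0.0007
```

Request:
jog_arm(deltas="-0.08 -0.05 0.02 0 0 0 -1; -0.19 -0.11 0.04 0 0 0 -1; -0.3 -0.17 0.07 0 0 0 -1; -0.41 -0.23 0.09 0 0 0 -1; -0.5 -0.29 0.11 0 0 0 -1; -0.56 -0.32 0.12 0 0 0 -1; -0.577 -0.33 0.125 0 0 0 -1; -0.577 -0.33 0.125 0 0 0 -1; -0.577 -0.33 0.125 0 0 0 -1")

```text
time_s: 1.9
tcp_pos: [0.5505, 0.2042, 0.1503]
orientation: [-0.001, 0.093, 0.996, -0.001]
wrist_force: [0.1, 0.4, -0.5]
finger_gap: -0.0001
```

```bash
cat > w.py <<'E'
from h import *
from workcell import robot
from scipy.spatial.transform import Rotation as Ro
import sys
def snap(name):
    o=robot.get_obs();p,d=optics.capture("wrist");cv2.imwrite(f"pics/{name}.png",p[:,:,::-1])
    cal=optics.calibration("wrist");q=o["orientation"]
    T=np.eye(4);T[:3,:3]=Ro.from_quat(np.r_[q[1:],q[0]]).as_matrix();T[:3,3]=o["tcp_pos"]
    C=np.linalg.inv(T@cal["hand_eye"]);np.savez(name+".npz",p=p,d=d,C=C)
    print(o["time_s"],o["tcp_pos"].round(4),o["wrist_force"].round(2),o["finger_gap"])
    return p,d,cal,C[:3,:3],C[:3,3],T
E
python3 - <<'E'
from w import *
p,d,cal,R,t,T=snap("w1")
E
```

```text
1.9 [0.5505 0.2042 0.1503] [ 0.05  0.42 -0.47] -7.1440833882728e-05
```

View pics/w1.png

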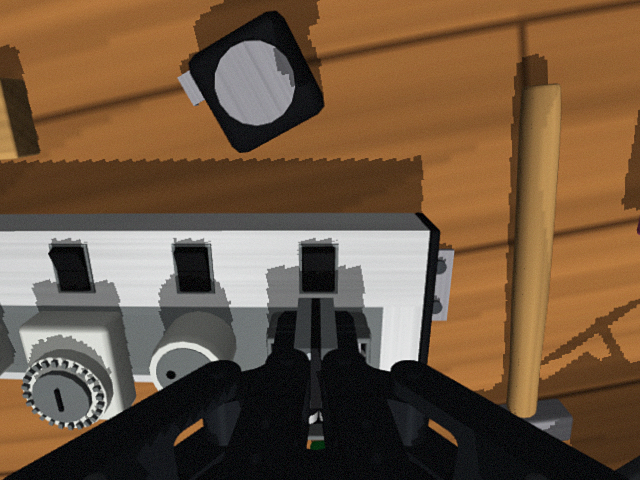

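```bash
python3 - <<'E'
from w import *
f=np.load("w1.npz");p,d,C=f["p"],f["d"],f["C"];cal=optics.calibration("wrist");R,t=C[:3,:3],C[:3,3]
m=(p[225:305,285:360].max(2)<50)
r=np.where(m[:70,18:50].mean(1)>.6)[0]+225;c=np.where(m[20:60].mean(0)>.6)[0]+285
print(r.min(),r.max(),c.min(),c.max())
u=(c.min()+c.max())/2
P=lambda uv,z:ray(cal,[uv],z,R,t)[0]
o=P((u,r.min()-.5),.053);i=P((u,r.max()+.5),.048);print("outer",o,"inner",i,np.linalg.norm((o-i)[:2]))
# depth check
for uv in((320,245),(320,262),(320,285),(400,260),(270,225)):
    X=P(uv,d[uv[1],uv[0]]*0);n=cv2.undistortPoints(np.array([[uv]],float),cal["camera_matrix"],cal["distortion"])[0,0]
    print(uv,(R.T@(np.r_[n,1]*d[uv[1],uv[0]]-t)).round(4))
# strip outer face edge (row) and pixel proj of TCP
print("edge",P((320,230),.045),P((200,230),.045))
X=R@np.load("w1.npz")["C"][:3,3]*0
E
```

```text
246 291 302 334
outer [0.55350279 0.20540827 0.053     ] inner [0.58699413 0.1992077  0.048     ] 0.03406048525464953
(320, 245) [0.5549 0.2065 0.0488]
(320, 262) [0.565  0.2046 0.0521]
(320, 285) [0.5818 0.2015 0.0498]
(400, 260) [0.5754 0.2558 0.0465]
(270, 225) [0.5397 0.1757 0.0349]
edge [0.54615542 0.20810424 0.045     ] [0.53196375 0.13237025 0.045     ]
```

Request:
jog_arm(deltas="-0.01 0.002 0.05 0 0 0 -1; -0.0155 0.003 0.12 0 0 0 -1; -0.0155 0.003 0.18 0 0 0 -1; -0.0155 0.003 0.215 0 0 0 -1; -0.0155 0.003 0.225 0 0 0 -1; -0.0155 0.003 0.225 0 0 0 -1")

```text
time_s: 2.55
tcp_pos: [0.5555, 0.2052, 0.0604]
orientation: [-0.002, 0.092, 0.996, -0.001]
wrist_force: [-0.4, -0.6, -0.1]
finger_gap: 0.0003
```

```bash
python3 - <<'E'
from w import *
p,d,cal,R,t,T=snap("w2")
cv2.imwrite("pics/w2c.png",cv2.resize(p[150:400,200:450,::-1],None,fx=2.3,fy=2.3))
p,d=optics.capture("scene");cv2.imwrite("pics/s2c.png",cv2.resize(p[100:260,260:460,::-1],None,fx=3,fy=3))
E
```

```text
2.55 [0.5555 0.2052 0.0604] [-0.38 -0.64 -0.11] 0.0002743002836133836
```

View pics/w2c.png

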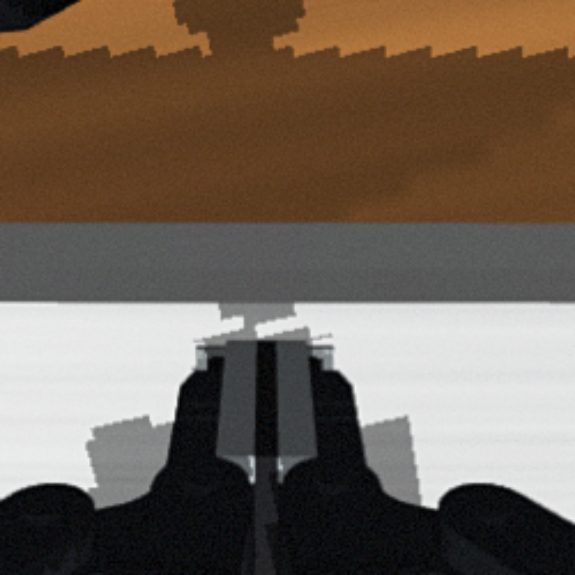

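View pics/s2c.png

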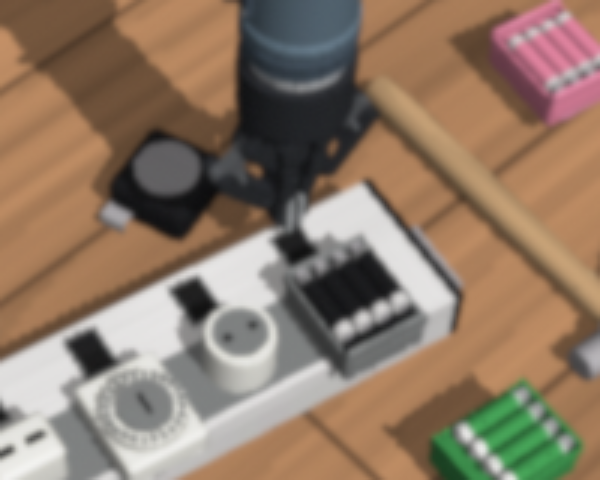

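The shut fingertips sit centred over rocker 1's outer half. They line up at crop col 265, with the frame showing at 197–333. Next I'll press slowly.

Request:
jog_arm(deltas="0 0 0.01 0 0 0 -1; 0 0 0.015 0 0 0 -1; 0 0 0.02 0 0 0 -1; 0 0 0.024 0 0 0 -1; 0 0 0.027 0 0 0 -1; 0 0 0.027 0 0 0 -1")

```text
time_s: 3.25
tcp_pos: [0.5564, 0.2051, 0.0508]
orientation: [-0.001, 0.092, 0.996, -0.0]
wrist_force: [-0.9, 1.8, 0.6]
finger_gap: -0.0002
```

Request:
jog_arm(deltas="0 0 0.004 0 0 0 -1; 0 0 0.006 0 0 0 -1; 0 0 0.008 0 0 0 -1; 0 0 0.008 0 0 0 -1")

```text
time_s: 3.65
tcp_pos: [0.5562, 0.2052, 0.0479]
orientation: [-0.001, 0.092, 0.996, -0.0]
wrist_force: [-3.3, 0.7, 5.8]
finger_gap: 0.0002
```

Request:
jog_arm(deltas="0 0 0.003 0 0 0 -1; 0 0 0.005 0 0 0 -1; 0 0 0.005 0 0 0 -1")

```text
time_s: 3.95
tcp_pos: [0.5562, 0.2052, 0.0477]
orientation: [-0.001, 0.092, 0.996, -0.0]
wrist_force: [-6.7, -0.2, 15.6]
finger_gap: 0.0
```

It's firmly on the stop: z is 47.7 mm and the force rose to 16 N. I'll withdraw straight up and check.

Request:
jog_arm(deltas="0 0 -0.01 0 0 0 -1; 0 0 -0.04 0 0 0 -1; 0.03 0 -0.1 0 0 0 -1; 0.06 0 -0.18 0 0 0 -1; 0.1 0 -0.25 0 0 0 -1; 0.15 0 -0.27 0 0 0 -1; 0.15 0 -0.27 0 0 0 -1")

```text
time_s: 4.65
tcp_pos: [0.4971, 0.2169, 0.1583]
orientation: [0.001, 0.091, 0.996, 0.0]
wrist_force: [-0.2, -0.9, 0.8]
finger_gap: 0.0003
```

```bash
python3 - <<'E'
from w import *
p,d,cal,R,t,T=snap("w3")
f=np.load("w3.npz")
p,d=optics.capture("top");cv2.imwrite("pics/t3c.png",cv2.resize(p[195:335,225:455,::-1],None,fx=3,fy=3))
p,d=optics.capture("scene");cv2.imwrite("pics/s3c.png",cv2.resize(p[100:330,160:460,::-1],None,fx=2.5,fy=2.5))
E
```

```text
4.65 [0.4971 0.2169 0.1583] [-0.21 -0.9   0.83] 0.0003043403304411713
```

View pics/w3.png

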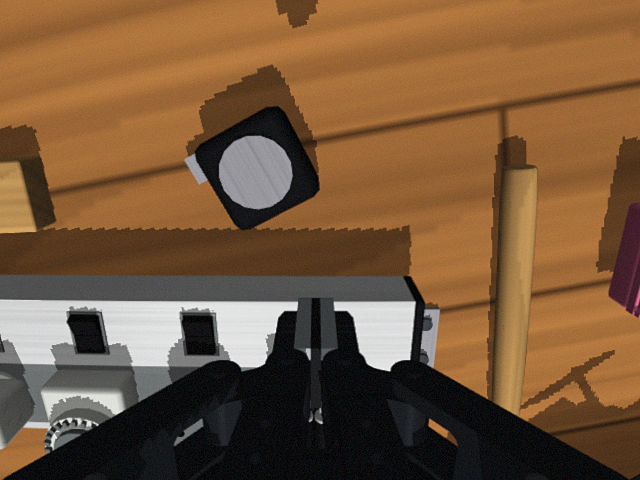

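View pics/s3c.png

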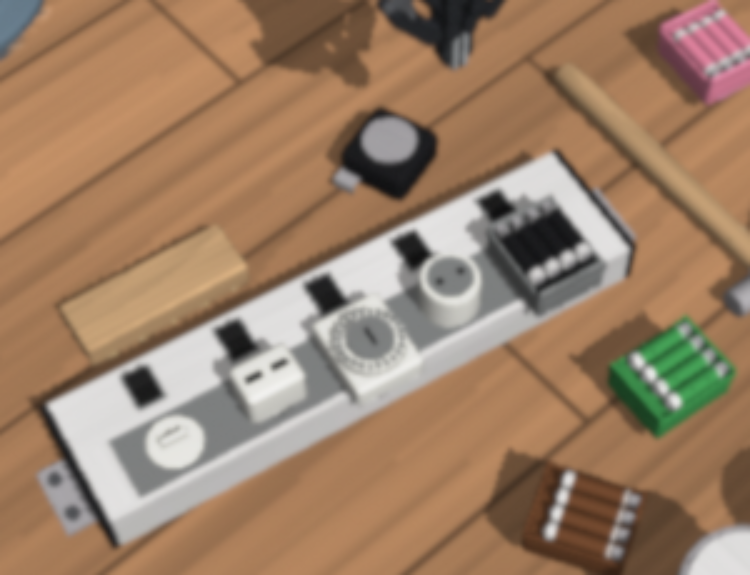

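The wrist view hides rocker 1 behind the fingers. The scene view shows the charger and the other plugs still in place. I'll step sideways to compare rockers 1 and 2.

Request:
jog_arm(deltas="-0.02 -0.05 0 0 0 0 -1; -0.05 -0.1 0 0 0 0 -1; -0.08 -0.13 0 0 0 0 -1; -0.08 -0.13 0 0 0 0 -1; -0.08 -0.13 0 0 0 0 -1")

```text
time_s: 5.3
tcp_pos: [0.5203, 0.1589, 0.155]
orientation: [-0.001, 0.093, 0.996, -0.0]
wrist_force: [0.6, 0.4, 0.2]
finger_gap: 0.0001
```

```bash
python3 - <<'E'
from w import *
p,d,cal,R,t,T=snap("w4")
E
```

```text
5.3 [0.5203 0.1589 0.155 ] [0.6  0.44 0.17] 8.017574998294625e-05
```

View pics/w4.png

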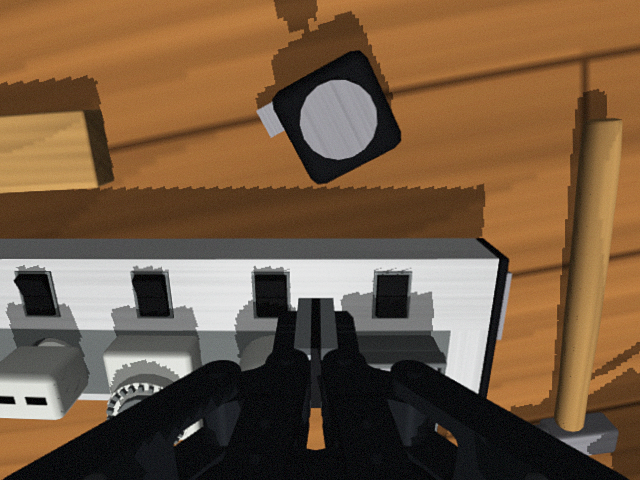

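```bash
python3 - <<'E'
from w import *
f=np.load("w4.npz");p,d,C=f["p"],f["d"],f["C"];cal=optics.calibration("wrist");R,t=C[:3,:3],C[:3,3]
for u in(393,270,155,40):
    out=[]
    for v in range(270,320,4):
        z=[]
        for du in range(-7,8):
            n=cv2.undistortPoints(np.array([[(u+du,v)]],float),cal["camera_matrix"],cal["distortion"])[0,0]
            z.append((R.T@(np.r_[n,1]*d[v,u+du]-t))[2])
        out.append(round(float(np.median(z))*1000,1))
    print(u,out)
cv2.imwrite("pics/w4c.png",cv2.resize(p[240:340,0:440,::-1],None,fx=1.8,fy=1.8,interpolation=cv2.INTER_CUBIC))
E
```

```text
393 [46.9, 48.3, 49.4, 49.8, 49.4, 49.5, 49.8, 49.9, 51.2, 51.7, 52.9, 54.1, 46.6]
270 [46.8, 48.2, 51.8, 54.1, 53.3, 51.8, 51.1, 49.6, 49.4, 49.7, 49.9, 50.6, 48.2]
155 [46.6, 48.8, 52.1, 54.4, 53.1, 51.6, 50.6, 49.3, 49.8, 49.4, 49.6, 49.8, 46.5]
40 [46.7, 49.0, 51.9, 53.8, 52.4, 51.4, 49.8, 49.2, 49.7, 49.8, 49.8, 50.0, 46.5]
```

View pics/w4c.png

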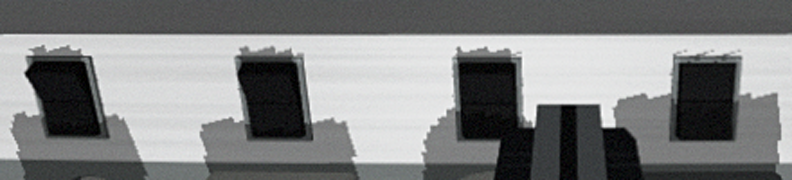

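Rocker 1's outer half is now level at about 49.6 mm, the same as the resting inner halves of the others. Its inner half rises to 54 mm, so it is fully off. Rockers 2–4 still have their outer ends raised to about 54 mm.

```bash
python3 -c "
from workcell import hand_in
print(hand_in())"
```

```text
the job is handed in; nothing more can be done
None
```

The charger's socket is off, and the job was handed in after about 5.4 s of robot time. The charger is in socket 1, at the strip's +y end. I pressed the raised outer end of rocker 1 with the shut fingertips until it reached its stop, with a last force reading of about 16 N, then withdrew.

**Rocker 1:** after withdrawing, wrist depth showed its outer half level, at the height of the other rockers' unraised halves. Its inner half slopes up by about 4 mm, which means fully off.

**Other rockers:** 2, 3 and 4 read still on. I did not measure rocker 5 afterwards, but the arm never went near it.

**Everything else:** by eye, the charger, the other plugs and the loose items seen in the final views look undisturbed. The nail tin was outside the final pictures I viewed, but the arm did not go near it. The gripper was clear of everything at hand-in.

**Disagreements:** the cameras differed by about 2–3 mm on rocker 1's position and about 1.5 mm in height. Neither affected the result.

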